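Set up a jug on the decorating wheel

ROBOT

A 6-joint arm with a two-finger parallel gripper is mounted at the origin on the work surface. World frame = base frame: x ahead of the robot, y to its left, z up, the work surface at z = 0. Lengths are in mm, angles in rad, forces in N, time in s.
With the tool pointing down it reaches from about 350 to 875 mm from the base axis. Payload 4.2 kg.
Tool frame: the origin (TCP) lies between the finger pads; the fingertips stand 11 mm ahead of it and the grasp point (between the pads) lies 8 mm behind it; z points along the fingers, y is the direction in which the jaws open and shut (so a half turn about z gives the same grasp; the last joint's range is limited). The gripper opens to 85 mm and grips with 20 to 120 N. Pads are 22 mm wide; open, the fingers measure 114 mm over their backs; the gripper's body (76 mm by 85 mm) begins 54 mm behind the grasp point. The pads swing forward as they close: fully open they stand 13 mm farther back than shut.
Start: joints at [-1.041, 0.385, 0.008, 0, -1.194, -0.259], TCP at [167.206, -602.197, 242.312] pointing down, gripper open.
Joint ranges: [-3.14, 3.14], [-1.21, 2.06], [-1.07, 1.41], [-3.16, 2.05], [-2.99, -0.16], [-3.1, 3.1]. Speed limits (rad/s): [2.79, 2.79, 3.14, 3.14, 3.14, 3.14].

INTERFACE

Orientations are given as a unit quaternion [x, y, z, w].
In Python, from bench import * gives the robot as it stands.
- The arm moves only by the tool servo_tool, never from a script. Its argument "rows" is a list of rows, each a list of 7 numbers: the opening, from 0 (shut) to 1 (fully open), then the shift along the tool's x, y, z in cm, then the turn, a rotation vector about the tool's x, y, z in degrees. A call has 1 to 12 rows; each row shifts and turns the commanded pose from where the row before left it, along the tool's axes as they then stand; what a row does not reach is not made up. A row lasts 1/10 s, in which the tool goes at most 50 mm and 8.59 degrees, less where a joint would pass 70% of its speed; a pose out of reach is approached as far as the arm can. A call is refused whole if a number of a shift passes 5 or a number of a turn 8.59, either way. A call with a gripper value outside its range is refused whole. The fingers move at their own pace and stop on an object; the grip force is fixed at half the most. Time passes only in rows, so rows that do not move let the fingers close. It gives the time, the measured TCP pose, the force and the opening at its end, in the units of the state.
- read_state(): the state, without advancing time (a new reading comes with each control period).
- get_image(name): name is "scene" or "top" or "wrist"; returns a dict with "image" (480x640x3 uint8, red, green, blue), "mtx" (3x3 intrinsics, pixels), "k1" (the pictures are not rectified: a ray, as slopes to the right and down, at radius r is drawn at 1 + k1 r^2 times it, then the intrinsics apply), "extrinsics" (4x4, takes a point from camera to world coordinates). Camera axes: x right, y up, looking along -z (the intrinsics and any distortion apply to the point x, -y, -z); pixel columns grow to the right and rows downward; lengths in mm; the calibration is good to about 2 mm. A picture is of the moment at which its call begins. There is no depth.
- job_done(): hands the job in, once; it reports no verdict.
The state is a dict: "clock": time; "joints": joint angles; "joint_vel": joint speeds; "joint_efforts": joint torques, N m; "position": TCP position; "ee_rot": TCP orientation; "contact_force": force on the tool from outside, world axes, zero at the start; "wrist_torque": the same for the moment, N m; "gripper_width": finger opening in mm.
Only numpy, scipy, OpenCV 4.12 (cv2) and the standard library are available. Lean on these libraries where they do the work, as an engineer would, in place of code of your own. Each camera call takes 0.05 s, during which the arm holds its last target. There are 200 camera calls.

TASK

Set up the jug for banding: stand it upright in the middle of the wheel with its spout facing the steel pointer, lowering it gently rather than dropping it. Only then turn the speed dial on the sloping console until its pointer is on the one long mark of the scale. Leave the other things on the table where they are.

Things in the scene. Friction and masses are not known exactly. Their poses are not given: they have to be found in the camera images.
- jug: Loose hollow terracotta jug, upright on the table, 130 mm tall, 0.36 kg. Foot 66 mm across; belly 78 mm, 22 to 45 mm up; straight neck 54 mm across from 80 mm up to the rim. Spout at the rim along own +x, to 60 mm from the axis, 98 to 140 mm up; loop handle along -x, to 72 mm, 36 to 125 mm up. Neck free on +y and -y. Origin: centre of underside, z up.
- jug_spout (a point): Lip of the jug's spout: 60 mm from the jug's axis along its +x, 126 mm above its underside.
- wheel: Decorating wheel fixed to the table: round grey housing 210 mm across, locked aluminium head 180 mm across with circles turned in it. Along own +x a bracket (143 to 157 mm from the axis, 115 mm tall) carries a steel cone pointer aimed at the wheel's axis. Origin: on the axis at table height; z up. Its yaw varies.
- wheel_top (a point): Centre of the wheel head's flat top, 90 mm above the table.
- wheel_pointer (a point): Tip of the steel pointer: 82 mm from the wheel's axis along the wheel's +x, 104 mm above the table, 14 mm above the head. The spout must face this way.
- console: Grey wedge console fixed to the table, 150 x 150 mm, 45 mm tall at the front (own -x, roughly towards the robot), 150 mm at the back. Its aluminium face slopes 35 degrees from level, rising towards own +x: the face normal leans 35 degrees from vertical towards own -x. Origin: centre of underside.
- dial (a joint): Angle of the speed dial, rad, about the normal of the sloping face; grows clockwise seen looking at the face, 0 to 2.4. At 1.2 its pointer looks straight up the slope; at 1.8 it is on the one long, wide mark (the other marks are short, every 0.3 rad). Light friction, stays where left.
- dial_grip (a point): On the dial's axis, 38 mm out from the face: where to grip. Black disc 64 mm across, 9 mm thick, with a grip bar across it 60 mm long, 16 mm wide, from the disc to 9 mm beyond this point. Own z: axis, outwards; own x: along the bar to the pointer nose (low, at the disc's edge, white line). Turns with the dial.
- dial_mark (a point): Middle of the long mark on the face, 58 mm from the dial's axis.
- beaker: Bystander: loose plain terracotta beaker without spout or handle, 85 mm tall, 72 mm across its rim. Origin: centre of the underside.
- toolpot: Bystander: loose terracotta pot, 120 mm tall and 100 mm across, full of brushes and tools that reach about 250 mm above the table. Origin: centre of the underside.
- spatula: Bystander: loose spatula 190 mm long lying flat on the table between robot and wheel. Origin near its middle, own x along it.
Mind the look-alikes: they are no part of the job. Leave any yellow look-alike of the console alone.

How it is judged (in metres and radians):
On the way, in this order (a step that is already met when the one before it is completed fails the run):
1. the jug stands centred on the wheel head, spout facing the pointer, let go (horizontal distance between jug and wheel_top below 0.012 m and angle between the x axis of jug and the x axis of wheel, either way round below 0.15 rad and x of jug_spout in the frame of wheel above 0.03 m and angle between jug's own z axis and vertical below 0.06 rad and z of jug in the frame of wheel_top between -0.005 and 0.005 m and contact force between the fingers and jug below 0.1 N and linear speed of jug below 0.02 m/s), for 0.3 s.
2. the dial is on the long mark, the jug still in place (all of step 1 and value of joint dial between 1.7 and 1.9 rad and velocity of joint dial between -0.05 and 0.05 rad/s), for 0.2 s.
At the end, for the whole second after the job is handed in: The jug stands upright (within 3.4 degrees) and at rest on the wheel head, its axis within 12 mm of the wheel's centre and its spout facing the pointer within 0.15 rad (8.6 degrees), released; the dial reads 1.7 to 1.9 rad (long mark at 1.8), at rest and released (all of step 2 and contact force between the fingers and console below 0.1 N); the robot touches nothing.
It fails at once if the jug is dropped or falls (faster than 0.4 m/s with no finger on it) (contact force between the fingers and jug below 0.05 N and linear speed of jug above 0.4 m/s).
It fails at once if the beaker is moved by more than 30 mm (distance of beaker from where it was at the start of the episode above 0.03 m).
It fails at once if the tool pot is moved by more than 30 mm (distance of toolpot from where it was at the start of the episode above 0.03 m).
It fails at once if the spatula is moved by more than 30 mm (distance of spatula from where it was at the start of the episode above 0.03 m).
It also fails if it takes over 48 s, if anything falls off the work surface, if the arm or the gripper's body presses on something with over 40 N, if the wrist force passes 120 N, or if a joint passes its speed limit or range.

## Working session

There is one attempt and no reset: what is moved stays moved. The work goes in short steps, Python scripts to look and compute and a tool call to move; the robot and the scene stay as the last step left them, time stands still between calls to the robot, and variables do not carry over. Pictures are saved under pics/ and viewed, about 8 in all and at most 12, crops included, and the job is handed in when it is done.

Besides the shell and the picture viewer there is one more tool, called after ">>>" as name(argument=value, ...), one argument or row to a line, values as JSON. servo_tool: Moves the arm, as the interface text tells. Its arguments: {"type":"object","properties":{"rows":{"type":"array","items":{"type":"array","items":{"type":"number"}}}},"required":["rows"]}

```bash
ls; mkdir -p pics; cat > h.py <<'E'
from bench import *
import numpy as np, cv2
from scipy.spatial.transform import Rotation as R
def snap(name,fn=None):
    d=get_image(name); d={k:(np.array(v) if k!='k1' else v) for k,v in d.items()}
    if fn: cv2.imwrite('pics/'+fn,d['image'][:,:,::-1]); np.savez('pics/'+fn+'.npz',**d)
    return d
def load(fn): 
    z=np.load('pics/'+fn+'.npz'); return {k:z[k] for k in z}
def ray(d,u,v):
    K=d['mtx']; p=cv2.undistortPoints(np.array([[[u,v]]],float),K,np.array([float(d['k1']),0,0,0]))[0,0]
    E=d['extrinsics']; r=E[:3,:3]@np.array([p[0],-p[1],-1]); return E[:3,3],r/np.linalg.norm(r)
def onz(d,u,v,z):
    o,r=ray(d,u,v); return (o+r*(z-o[2])/r[2])
def proj(d,P):
    E=d['extrinsics']; c=E[:3,:3].T@(np.array(P,float)-E[:3,3]); x,y=c[0]/-c[2],-c[1]/-c[2]
    s=1+float(d['k1'])*(x*x+y*y); K=d['mtx']; return K[0,0]*x*s+K[0,2],K[1,1]*y*s+K[1,2]
E
python3 - <<'E'
from h import *
for n in('scene','top'):
    d=snap(n,n+'0.png'); print(n,d['mtx'].round(1).tolist(),d['k1'],d['extrinsics'].round(3).tolist())
print(read_state())
E
```

```text
pics
scene [[540.9, 0.0, 319.2], [0.0, 540.9, 247.9], [0.0, 0.0, 1.0]] -0.11646142522744471 [[0.42, -0.797, 0.434, 1115.329], [0.907, 0.364, -0.21, -350.362], [0.01, 0.482, 0.876, 1230.546], [0.0, 0.0, 0.0, 1.0]]
top [[561.6, 0.0, 314.6], [0.0, 561.6, 238.6], [0.0, 0.0, 1.0]] 0.0010967354034678415 [[0.013, 0.989, -0.148, 296.074], [-1.0, 0.012, -0.005, -65.647], [-0.003, 0.148, 0.989, 1608.672], [0.0, 0.0, 0.0, 1.0]]
{'clock': 0.1, 'joints': array([-1.04139872e+00,  3.85479252e-01,  6.73759123e-03, -4.42810699e-04,
       -1.19401214e+00, -2.58590721e-01]), 'joint_vel': array([-0.00141006, -0.00313635,  0.00390726,  0.00088046, -0.00069609,
       -0.00168656]), 'joint_efforts': array([-1.02170456e-03, -3.93320382e+01,  1.88927865e+01,  4.19800133e+00,
       -2.63350994e-03,  7.76511740e-06]), 'position': array([ 167.06556063, -601.72278842,  241.32030142]), 'ee_rot': array([-1.34909089e-01,  9.90857476e-01,  9.82748857e-04, -1.85689690e-04]), 'contact_force': array([ 0.10564022, -0.29464098,  0.32585537]), 'wrist_torque': array([ 0.00833073, -0.01309931,  0.03871038]), 'gripper_width': 85.26149263283052}
```

View pics/top0.png

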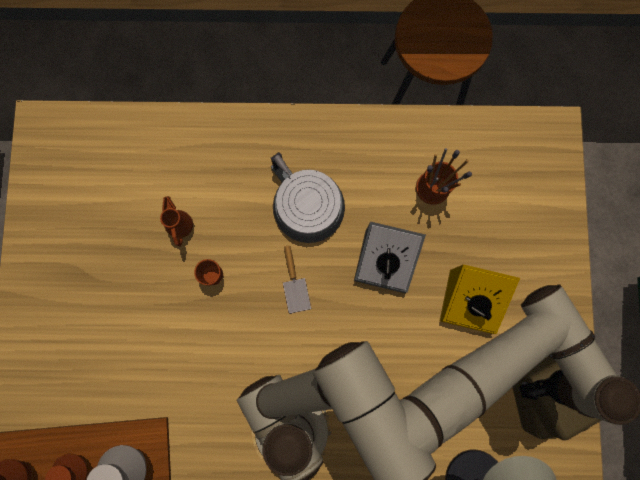

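View pics/scene0.png

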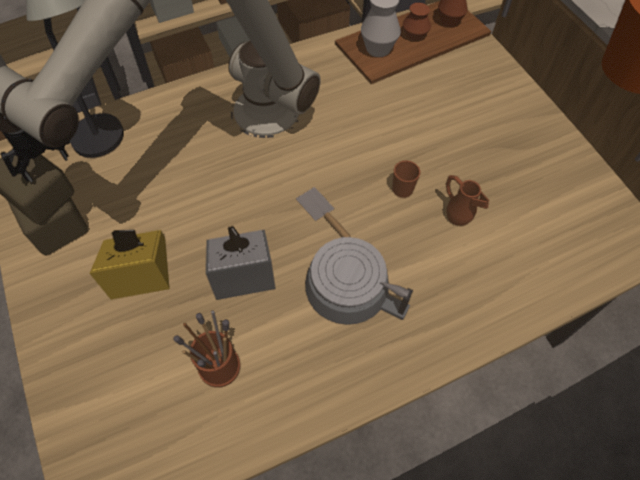

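Top view: the jug with spout and handle is at (172,220) and the plain beaker at (208,272). The wheel is at (309,203) with its bracket towards (280,163). The grey console is at (390,258); its yellow look-alike at (480,300) is to be left alone. The jug is the only one with a spout and handle, and the grey console is the only one matching the description. I'll confirm both in one crop.

```bash
python3 - <<'E'
from h import *
a=cv2.imread('pics/top0.png'); s=cv2.imread('pics/scene0.png')
f=lambda im,x,y,w,h:cv2.resize(im[y:y+h,x:x+w],(400,300),interpolation=cv2.INTER_CUBIC)
cv2.imwrite('pics/m1.png',np.vstack([np.hstack([f(a,150,185,80,60),f(a,250,145,120,90)]),np.hstack([f(a,340,213,112,84),f(s,430,165,80,60)])]))
E
```

```text
(no output)
```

View pics/m1.png

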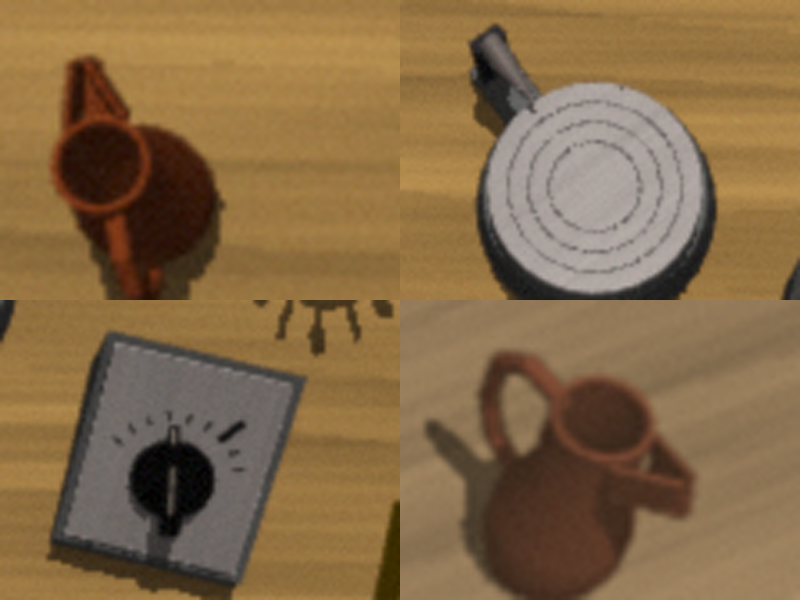

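The crop confirms the jug: spout towards image-up (167,197), handle at (176,244). The wheel head centre is at (308.5,201.4) with the bracket up-left. On the grey console the dial nose points image-up, and the long mark is clockwise of it.

```bash
python3 - <<'E'
from h import *
d=load('top0.png'); s=load('scene0.png')
def yaw(v): return np.degrees(np.arctan2(v[1],v[0])).round(1)
c5=lambda x,y:(150+x/5,185+y/5); cw=lambda x,y:(250+x*.3,145+y*.3); cc=lambda x,y:(340+x*.28,213+(y-300)*.28)
# wheel: bright grey head ellipse
im=d['image'].astype(int); mx,mn=im.max(2),im.min(2)
m=((mx-mn<30)&(mx>110)).astype(np.uint8)
sub=np.zeros_like(m); sub[150:250,260:350]=m[150:250,260:350]
cs=max(cv2.findContours(sub,0,1)[0],key=cv2.contourArea); e=cv2.fitEllipse(cv2.convexHull(cs)); print('ell',e, onz(d,*e[0],90))
W=onz(d,*cw(595,188),90); print('wheel',W, 'bracket top yaw',yaw(onz(d,*cw(487,42),115)-W))
# jug rim by red mask
rim=onz(d,*c5(102,165),130); sp=onz(d,*c5(84,60),130); hd=onz(d,*c5(125,290),115)
print('jug',rim,'spout',sp,yaw(sp-rim),'handle',hd,yaw(rim-hd),yaw(sp-hd))
rim2=onz(s,430+(603-400)/5,165+(417-300)/5,130); print('jug scene',rim2)
# console corners: front-left/right bottom edge top (z45), back (z150)
bl=onz(d,*cc(108,335),150);br=onz(d,*cc(303,378),150);fl=onz(d,*cc(55,540),45);fr=onz(d,*cc(240,582),45)
print(bl,br,fl,fr,yaw(bl-br)-90,yaw(fl-fr)-90,yaw((bl+br-fl-fr)),(bl+br+fl+fr)/4)
E
```

```text
ell ((308.03912353515625, 200.92152404785156), (62.69135665893555, 64.77401733398438), 90.95025634765625) [628.43467166 -38.45285546  90.        ]
wheel [ 631.04903396 -370.93673173   90.        ] bracket top yaw 38.3
jug [568.53881726 328.9257889  130.        ] spout [625.92266854 341.54676999 130.        ] 12.4 handle [503.15405184 317.09056969 115.        ] 10.3 11.3
jug scene [573.18000854 331.33583127 130.        ]
[ 558.34240122 -204.37907671  150.        ] [ 527.94608725 -347.70899025  150.        ] [ 414.43801584 -172.73678471   45.        ] [ 383.5903113  -316.47211165   45.        ] -12.0 -12.099999999999994 -12.3 [ 471.0792039  -260.32424083   97.5       ]
```

```bash
python3 - <<'E'
from h import *
d=load('top0.png'); s=load('scene0.png')
W=onz(d,308.3,201.2,90); B=onz(d,250+90*.3,145+42*.3,115); print(W,B,np.degrees(np.arctan2(*(B-W)[1::-1])),np.hypot(*(B-W)[:2]))
print(proj(s,W),proj(s,B))
st=read_state(); r=R.from_quat(st['ee_rot']); print(r.as_matrix().round(3))
# moves: to above jug
w=snap('wrist'); E=w['extrinsics']; T=np.eye(4);T[:3,:3]=r.as_matrix();T[:3,3]=st['position']
print((np.linalg.inv(T)@E).round(3), w['mtx'][0,0], w['k1'])
E
```

```text
[627.65767719 -39.18471884  90.        ] [743.592338    48.18584408 115.        ] 37.00237340520875 145.17045443599537
(np.float64(347.3020860406427), np.float64(268.34645283020745)) (np.float64(404.98138639287833), np.float64(290.5577240796641))
[[-0.964 -0.267 -0.001]
 [-0.267  0.964  0.002]
 [ 0.     0.002 -1.   ]]
[[-1.0000e-03  9.4900e-01  3.1600e-01  8.0861e+01]
 [ 1.0000e+00  0.0000e+00  1.0000e-03  8.2800e-01]
 [ 0.0000e+00  3.1600e-01 -9.4900e-01 -1.3259e+02]
 [ 0.0000e+00  0.0000e+00  0.0000e+00  1.0000e+00]] 349.87217034231423 -0.045625052100496666
```

>>> servo_tool(
  rows=[
    [1,-3,3.76,-0.5,0,0,0],
    [1,-3,3.76,-0.5,0,0,0],
    [1,-3,3.76,-0.5,0,0,0],
    [1,-3,3.76,-0.5,0,0,0],
    [1,-3,3.76,-0.5,0,0,0],
    [1,-3,3.76,-0.5,0,0,0],
    [1,-3,3.76,-0.5,0,0,0],
    [1,-3,3.76,-0.5,0,0,0],
    [1,-3,3.76,-0.5,0,0,0],
    [1,-3,3.76,-0.5,0,0,0],
    [1,-3,3.76,-0.5,0,0,0],
    [1,-3,3.76,-0.5,0,0,0],
  ],
)

```text
clock: 1.35
position: [393.4, -69.2, 302.7]
ee_rot: [-0.135, 0.991, 0.0, 0.0]
contact_force: [1.8, -0.9, 0.0]
gripper_width: 85.4
```

>>> servo_tool(
  rows=[
    [1,-3,3.76,0,0,0,0],
    [1,-3,3.76,0,0,0,0],
    [1,-3,3.76,0,0,0,0],
    [1,-3,3.76,0,0,0,0],
    [1,-3,3.76,0,0,0,0],
    [1,-3,3.76,0,0,0,0],
    [1,-3,3.76,0,0,0,0],
    [1,-3,3.76,0,0,0,0],
    [1,-3,3.76,0,0,0,0],
    [1,0,0,0,0,0,4],
    [1,0,0,0,0,0,0],
    [1,0,0,0,0,0,0],
  ],
)

```text
clock: 2.55
position: [562.8, 326.8, 302.0]
ee_rot: [-0.101, 0.995, -0.0, -0.0]
contact_force: [-0.2, 0.3, 0.0]
gripper_width: 85.4
```

```bash
python3 - <<'E'
from h import *
st=read_state(); print(st['clock'],st['position'],R.from_quat(st['ee_rot']).as_matrix().round(3).tolist(),st['joints'])
snap('wrist','w1.png')
E
```

```text
2.55 [562.7926773  326.76967253 302.0154775 ] [[-0.98, -0.201, -0.001], [-0.201, 0.98, -0.001], [0.001, -0.001, -1.0]] [ 7.74146168e-01  3.99186449e-01  1.78397970e-01  1.91980710e-05
 -1.35093901e+00 -2.14273541e+00]
```

View pics/w1.png

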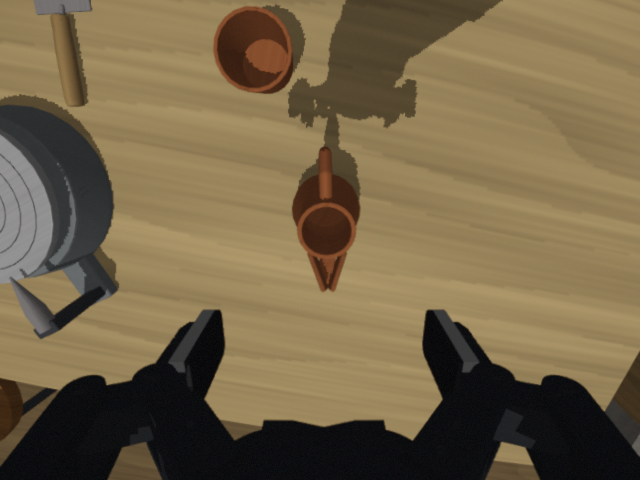

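The wrist view shows the jug rim centred at (327,230), the spout tip at (328,290) and the handle end at (325,150). The beaker is clear at (253,50).

```bash
python3 - <<'E'
from h import *
d=load('w1.png')
im=d['image']; hsv=cv2.cvtColor(im,cv2.COLOR_RGB2HSV)
m=((hsv[...,0]<10)&(hsv[...,1]>120)).astype(np.uint8); m[:,:280]=0;m[:,380:]=0;m[:130]=0;m[300:]=0
rr=m.copy(); ys,xs=np.nonzero(m); print('mask',xs.min(),xs.max(),ys.min(),ys.max())
g=cv2.GaussianBlur(cv2.cvtColor(im,cv2.COLOR_RGB2GRAY),(3,3),0)
print(cv2.HoughCircles(g[180:280,270:390],cv2.HOUGH_GRADIENT,1.0,20,param1=100,param2=15,minRadius=22,maxRadius=34))
rim=onz(d,327,230.5,130); sp=onz(d,328.5,290,130); hd=onz(d,325,152,100)
for n,p in(('rim',rim),('sp',sp),('hd',hd)): print(n,p)
f=lambda v:np.degrees(np.arctan2(v[1],v[0])); print(f(sp-rim),f(rim-hd),f(sp-hd))
st=read_state();r=R.from_quat(st['ee_rot']); print('to rim tool cm',r.inv().apply(rim-st['position'])/10)
print('edges',onz(d,299,230,130),onz(d,356,230,130))
E
```

```text
mask 294 357 176 282
[[[56.5 50.5 24.1]]]
rim [570.13038592 332.37577549 130.        ]
sp [628.1324478  345.91002766 130.        ]
hd [504.54926429 317.14014968 100.        ]
13.134432375540266 13.078798560260134 13.104912656203142
to rim tool cm [-0.83537649  0.43677596 17.25877995]
edges [574.75415286 307.41015023 130.        ] [564.39270859 358.039216   130.        ]
```

>>> servo_tool(
  rows=[
    [1,-0.8,0.4,0,0,0,-1.5],
    [1,0,0,4,0,0,0],
    [1,0,0,4,0,0,0],
    [1,0,0,4,0,0,0],
    [1,0,0,3,0,0,0],
    [1,0,0,3,0,0,0],
    [1,0,0,2,0,0,0],
    [1,0,0,0.2,0,0,0],
    [1,0,0,0,0,0,0],
    [1,0,0,0,0,0,0],
  ],
)

```text
clock: 3.6
position: [571.2, 333.2, 102.3]
ee_rot: [-0.114, 0.994, 0.001, 0.002]
contact_force: [-0.1, 0.5, 0.2]
gripper_width: 85.5
```

>>> servo_tool(
  rows=[
    [0,0,0,0,0,0,0],
    [0,0,0,0,0,0,0],
    [0,0,0,0,0,0,0],
    [0,0,0,0,0,0,0],
    [0,0,0,0,0,0,0],
    [0,0,0,0,0,0,0],
    [0,0,0,0,0,0,0],
    [0,0,0,0,0,0,0],
  ],
)

```text
clock: 4.4
position: [570.6, 332.7, 101.7]
ee_rot: [-0.114, 0.994, 0.0, 0.001]
contact_force: [-0.1, -1.8, 5.7]
gripper_width: 52.3
```

>>> servo_tool(
  rows=[
    [0,0,0,-0.5,0,0,0],
    [0,0,0,-1,0,0,0],
    [0,0,0,-2,0,0,0],
    [0,0,0,-3,0,0,0],
    [0,0,0,-3,0,0,0],
    [0,0,0,-3,0,0,0],
    [0,0,0,-3,0,0,0],
    [0,0,0,-2.5,0,0,0],
    [0,0,0,-2,0,0,0],
    [0,0,0,0,0,0,0],
    [0,0,0,0,0,0,0],
  ],
)

```text
clock: 5.5
position: [569.4, 332.7, 299.3]
ee_rot: [-0.113, 0.994, 0.0, -0.001]
contact_force: [-0.5, -0.8, -4.3]
gripper_width: 52.4
```

```bash
python3 - <<'E'
from h import *
st=read_state(); print(st)
d=snap('wrist','w2.png')
E
```

```text
{'clock': 5.5, 'joints': array([ 7.72909689e-01,  4.16318811e-01,  1.98784950e-01, -1.32403097e-03,
       -1.35444437e+00, -2.11638914e+00]), 'joint_vel': array([ 5.14582798e-05,  2.24731215e-02, -3.26706147e-02, -6.12601161e-03,
       -2.14953221e-03,  8.03515815e-04]), 'joint_efforts': array([-4.25626722e-02, -4.54084718e+01,  2.21175295e+01,  5.14402092e+00,
        2.17845576e-02,  1.21641128e-04]), 'position': array([569.42289976, 332.67213056, 299.30840016]), 'ee_rot': array([-1.13272265e-01,  9.93563600e-01,  1.49052961e-04, -8.63113500e-04]), 'contact_force': array([-0.48857061, -0.79157959, -4.29761296]), 'wrist_torque': array([-0.03783225,  0.01978718,  0.04108867]), 'gripper_width': 52.40538534965034}
```

View pics/w2.png

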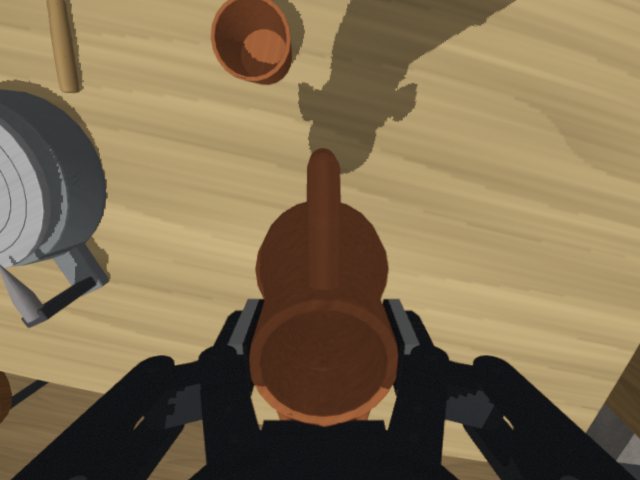

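Jug held upright: rim spans x 250–397 with centre ≈(323.5,360), handle end at (323,150), belly centred between the fingers.

```bash
python3 - <<'E'
from h import *
d=load('w2.png'); st=read_state(); r=R.from_quat(st['ee_rot']); p=st['position']; U=p[2]-101.7
rim=onz(d,323.5,360,U+130)
for z in (80,100,115):
    h=onz(d,323,152,U+z); t=r.inv().apply(rim-h); print(z,'handle len',np.linalg.norm(t[:2]),'jug yaw rel -toolx deg',np.degrees(np.arctan2(-t[1],-t[0])))
print('rim in tool mm',r.inv().apply(rim-p), 'L/R',r.inv().apply(onz(d,250,360,U+130)-p),r.inv().apply(onz(d,397,360,U+130)-p))
# wheel re-estimate from top pic: head ellipse via points at z=90
t=load('top0.png')
W=np.array([628,-38.8]); print(r.as_matrix().round(4)[:,0], np.degrees(np.arctan2(r.as_matrix()[1,0],r.as_matrix()[0,0])))
tgt=np.array([*W,p[2]]); print('delta tool cm',r.inv().apply(tgt-p)/10)
E
```

```text
80 handle len 68.9437613639996 jug yaw rel -toolx deg -0.10008333405557338
100 handle len 70.29645019144495 jug yaw rel -toolx deg -0.09899989282194241
115 handle len 71.310966827977 jug yaw rel -toolx deg -0.098214285952692
rim in tool mm [  1.40200475   1.01321235 -28.29595494] L/R [  1.31759165 -25.43255532 -28.28071983] [  1.27970896  27.46247246 -28.31190149]
[-0.9743 -0.225   0.0034] -166.99518713593625
delta tool cm [ 2.62346508e+00 -3.74940981e+01  3.10138159e-02]
```

>>> servo_tool(
  rows=[
    [0,0.2,-2,0,0,0,0],
    [0,0.4,-3.5,0,0,0,0],
    [0,0.4,-4,0,0,0,0],
    [0,0.4,-4,0,0,0,0],
    [0,0.4,-4,0,0,0,0],
    [0,0.2,-3,0,0,0,0],
    [0,0,-2,0,0,0,0],
    [0,0,0,0,0,0,0],
    [0,0,0,0,0,0,0],
  ],
)

```text
clock: 6.45
position: [600.7, 108.1, 299.0]
ee_rot: [-0.113, 0.994, -0.0, -0.001]
contact_force: [-0.4, -0.1, -2.9]
gripper_width: 52.1
```

```bash
python3 - <<'E'
from h import *
st=read_state(); print(st['position'],st['gripper_width'])
d=snap('wrist','w3.png')
E
```

```text
[600.74469066 108.08004214 299.00140421] 52.10616318489991
```

View pics/w3.png

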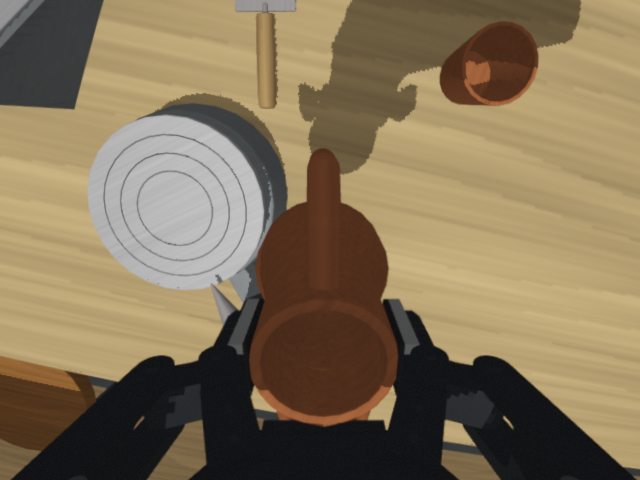

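The wheel head is at ≈(176,205) with the pointer tip at ≈(213,285).

```bash
python3 - <<'E'
from h import *
d=load('w3.png'); st=read_state(); r=R.from_quat(st['ee_rot']); p=st['position']
im=d['image'].astype(int); m=((im.max(2)-im.min(2)<25)&(im.min(2)>125)).astype(np.uint8); m[:90]=0;m[300:]=0;m[:,290:]=0
m=cv2.morphologyEx(m,cv2.MORPH_CLOSE,np.ones((5,5))); m=cv2.morphologyEx(m,cv2.MORPH_OPEN,np.ones((9,9)))
c=max(cv2.findContours(m,0,1)[0],key=cv2.contourArea)
P=np.array([onz(d,*q[0],90)[:2] for q in cv2.convexHull(c)]); (cx,cy),rad=cv2.minEnclosingCircle(P.astype(np.float32)); 
A=np.c_[2*P,np.ones(len(P))]; s=np.linalg.lstsq(A,(P**2).sum(1),rcond=None)[0]; print('enc',cx,cy,rad,'lsq',s[:2],np.sqrt(s[2]+s[:2]@s[:2]))
# inner ring: centre by eye
W0=onz(d,174.5,208,90); print('rings by eye',W0)
for W in (s[:2],):
  T=onz(d,213,285,104)[:2]-W; print('tip',np.linalg.norm(T),np.degrees(np.arctan2(T[1],T[0])))
  T=onz(d,236,322,104)[:2]-W; print('cone base',np.linalg.norm(T),np.degrees(np.arctan2(T[1],T[0])))
E
```

```text
enc 638.2637939453125 -28.689842224121094 101.76697540283203 lsq [633.0045157  -33.23245826] 92.21993562753144
rings by eye [629.1980821  -37.98505106  90.        ]
tip 79.89134087110061 36.31453922295468
cone base 127.9001799899439 36.931679895181446
```

>>> servo_tool(
  rows=[
    [0,0,-2,0,0,0,0],
    [0,0.2,-3.5,0,0,0,0],
    [0,0.2,-4,0,0,0,0],
    [0,0,-3.35,0,0,0,0],
    [0,0,-2,0,0,0,0],
    [0,0,0,0,0,0,-4.4],
    [0,0,0,0,0,0,-6],
    [0,0,0,0,0,0,-6],
    [0,0,0,0,0,0,-5],
    [0,0,0,0,0,0,-3],
    [0,0,0,0,0,0,0],
    [0,0,0,0,0,0,0],
  ],
)

```text
clock: 7.7
position: [630.7, -35.8, 299.9]
ee_rot: [-0.321, 0.947, 0.0, -0.0]
contact_force: [0.2, 0.8, -2.5]
gripper_width: 52.4
```

```bash
python3 - <<'E'
from h import *
st=read_state(); r=R.from_quat(st['ee_rot']); p=st['position']; print(p,r.as_matrix().round(4).tolist(),st['joints'],st['gripper_width'])
print(r.inv().apply(np.array([630.1,-37.6,p[2]])-p))
E
```

```text
[630.74880569 -35.80152948 299.90853225] [[-0.7942, -0.6076, -0.0007], [-0.6076, 0.7942, 0.0], [0.0005, 0.0005, -1.0]] [ 1.98936984e-01  3.65740842e-01  1.22720638e-01 -1.84433245e-04
 -1.32846255e+00 -1.11662891e+00] 52.438467784809646
[ 1.60808567e+00 -1.03416892e+00  3.87849559e-04]
```

>>> servo_tool(
  rows=[
    [0,0.15,-0.1,1,0,0,0],
    [0,0,0,2,0,0,0],
    [0,0,0,2,0,0,0],
    [0,0,0,2,0,0,0],
    [0,0,0,1.5,0,0,0],
    [0,0,0,0.8,0,0,0],
    [0,0,0,0.5,0,0,0],
    [0,0,0,0.3,0,0,0],
    [0,0,0,0.2,0,0,0],
    [0,0,0,0,0,0,0],
    [0,0,0,0,0,0,0],
  ],
)

```text
clock: 8.8
position: [630.5, -38.3, 197.9]
ee_rot: [-0.321, 0.947, -0.0, 0.001]
contact_force: [-0.2, -0.1, -2.8]
gripper_width: 52.1
```

```bash
python3 - <<'E'
from h import *
st=read_state(); r=R.from_quat(st['ee_rot']); p=st['position']; print(p,st['contact_force'])
print(r.inv().apply(np.array([630.1,-37.6,p[2]])-p))
s=snap('scene','s1.png'); a=s['image'][:,:,::-1]; w=snap('wrist','w4.png')['image'][:,:,::-1]
x,y=proj(s,[629,-38,130]); x,y=int(x),int(y); c=cv2.resize(a[y-75:y+75,x-65:x+65],(416,480))
cv2.imwrite('pics/m2.png',np.hstack([c,cv2.resize(w[:,130:510],(380,480))]))
E
```

```text
[630.52291489 -38.31977847 197.91766019] [-0.24393755 -0.13133989 -2.82505889]
[-1.01478639e-01  8.28637412e-01 -4.23237870e-04]
```

View pics/m2.png

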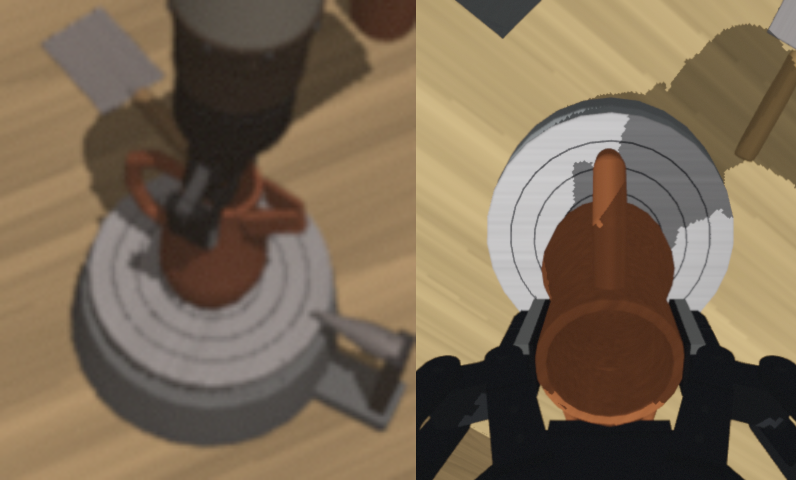

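The spout faces the cone and the jug is laterally centred: head edges at 487 and 733 in the panel, jug axis at 610. I'll check the fore-aft position on the head's far edge, panel row ≈112.

```bash
python3 - <<'E'
from h import *
w=load('w4.png'); st=read_state(); r=R.from_quat(st['ee_rot'])
W=np.array([629,-38.5,90]); tx=r.as_matrix()[:,0]; ty=r.as_matrix()[:,1]
a=np.array([w['image'][100:130,c].astype(int).sum(1) for c in (305,318)]); print(a.tolist())
for k,v in(('top',90*tx),('L',90*ty),('R',-90*ty),('c',0*tx)): print(k,proj(w,W+v), proj(w,W+v+5*tx))
for v in (111,113): 
  q=onz(w,324-6,v,90); print(q, np.dot(q-W,tx))
E
```

```text
[[195, 193, 193, 199, 197, 194, 210, 249, 261, 232, 227, 226, 223, 243, 370, 506, 566, 581, 584, 583, 585, 592, 599, 601, 599, 600, 603, 602, 603, 602], [194, 194, 200, 196, 200, 211, 224, 223, 230, 226, 229, 229, 278, 445, 548, 579, 587, 587, 587, 584, 586, 593, 597, 599, 599, 600, 601, 602, 605, 602]]
top (np.float64(323.6483730026125), np.float64(109.86131860013964)) (np.float64(323.646074879717), np.float64(101.65399528341118))
L (np.float64(447.36478154145783), np.float64(241.99578215211451)) (np.float64(448.1280481966927), np.float64(235.4285482289137))
R (np.float64(200.06408576352038), np.float64(242.0823099102893)) (np.float64(199.2985039701544), np.float64(235.51932410938053))
c (np.float64(323.6822017003733), np.float64(242.0323402770485)) (np.float64(323.68064957755104), np.float64(235.428595475728))
[560.29557957 -95.66538666  90.        ] 89.30180030069546
[561.27509021 -94.92348833  90.        ] 88.07305388861877
```

>>> servo_tool(
  rows=[
    [0,0,0,0.15,0,0,0],
    [0,0,0,0.15,0,0,0],
    [0,0,0,0.1,0,0,0],
    [0,0,0,0.1,0,0,0],
    [0,0,0,0,0,0,0],
    [0,0,0,0,0,0,0],
  ],
)

```text
clock: 9.5
position: [630.2, -38.3, 192.3]
ee_rot: [-0.321, 0.947, -0.0, -0.0]
contact_force: [-0.1, -0.3, -3.4]
gripper_width: 52.3
```

>>> servo_tool(
  rows=[
    [0,0,0,0.05,0,0,0],
    [0,0,0,0,0,0,0],
    [0,0,0,0,0,0,0],
  ],
)

```text
clock: 9.8
position: [630.2, -38.4, 191.8]
ee_rot: [-0.321, 0.947, -0.0, 0.0]
contact_force: [0.3, -0.2, -2.6]
gripper_width: 51.7
```

>>> servo_tool(
  rows=[
    [0,0,0,0.05,0,0,0],
    [0,0,0,0,0,0,0],
    [0,0,0,0,0,0,0],
  ],
)

```text
clock: 10.1
position: [630.3, -38.3, 191.8]
ee_rot: [-0.321, 0.947, -0.0, 0.0]
contact_force: [-0.6, 0.5, -1.0]
gripper_width: 52.5
```

>>> servo_tool(
  rows=[
    [0,0,0,0.05,0,0,0],
    [0,0,0,0,0,0,0],
    [0,0,0,0,0,0,0],
  ],
)

```text
clock: 10.4
position: [630.4, -38.3, 191.7]
ee_rot: [-0.321, 0.947, -0.0, 0.0]
contact_force: [-1.3, -0.1, 4.0]
gripper_width: 52.6
```

>>> servo_tool(
  rows=[
    [0.7,0,0,0,0,0,0],
    [0.8,0,0,0,0,0,0],
    [1,0,0,0,0,0,0],
    [1,0,0,0,0,0,0],
    [1,0,0,0,0,0,0],
    [1,0,0,0,0,0,0],
    [1,0,0,0,0,0,0],
  ],
)

```text
clock: 11.1
position: [630.2, -38.3, 190.8]
ee_rot: [-0.321, 0.947, -0.0, 0.0]
contact_force: [0.8, 0.9, -0.1]
gripper_width: 85.6
```

>>> servo_tool(
  rows=[
    [1,0,0,-1,0,0,0],
    [1,0,0,-2,0,0,0],
    [1,0,0,-3,0,0,0],
    [1,0,0,-4,0,0,0],
    [1,0,0,-4,0,0,0],
    [1,0,0,-3,0,0,0],
    [1,0,0,0,0,0,0],
    [1,0,0,0,0,0,0],
  ],
)

```text
clock: 11.9
position: [630.2, -38.2, 362.0]
ee_rot: [-0.321, 0.947, 0.0, 0.001]
contact_force: [1.2, 0.1, -1.9]
gripper_width: 85.6
```

```bash
python3 - <<'E'
from h import *
st=read_state(); print(st)
s=snap('scene','s2.png'); w=snap('wrist','w5.png')['image'][:,:,::-1]; a=s['image'][:,:,::-1]
x,y=map(int,proj(s,[629,-38,130])); c=cv2.resize(a[y-75:y+75,x-65:x+65],(416,480)); 
x,y=map(int,proj(s,[471,-260,100])); c2=cv2.resize(a[y-50:y+50,x-65:x+65],(380,292))
p=np.zeros((480,380,3),np.uint8); p[:292]=c2; cv2.imwrite('pics/m3.png',np.hstack([cv2.resize(w[60:460,120:520],(416,416))[:416], p[:416]])) 
E
```

```text
{'clock': 11.9, 'joints': array([ 1.95081007e-01,  3.44172671e-01,  2.40658995e-01, -4.33304244e-04,
       -1.46501456e+00, -1.11290079e+00]), 'joint_vel': array([ 0.00137739,  0.02818151, -0.05244515, -0.00911859,  0.00362282,
        0.00145314]), 'joint_efforts': array([-5.36203198e-02, -4.02565098e+01,  2.13130707e+01,  4.75737467e+00,
       -1.95916356e-03,  3.25101746e-05]), 'position': array([630.15984247, -38.24797106, 362.01915621]), 'ee_rot': array([-3.20697144e-01,  9.47181086e-01,  6.50157935e-05,  1.15250200e-03]), 'contact_force': array([ 1.16507177,  0.14608527, -1.8928041 ]), 'wrist_torque': array([-0.01379145,  0.03462358, -0.01775832]), 'gripper_width': 85.61296888058114}
```

View pics/m3.png

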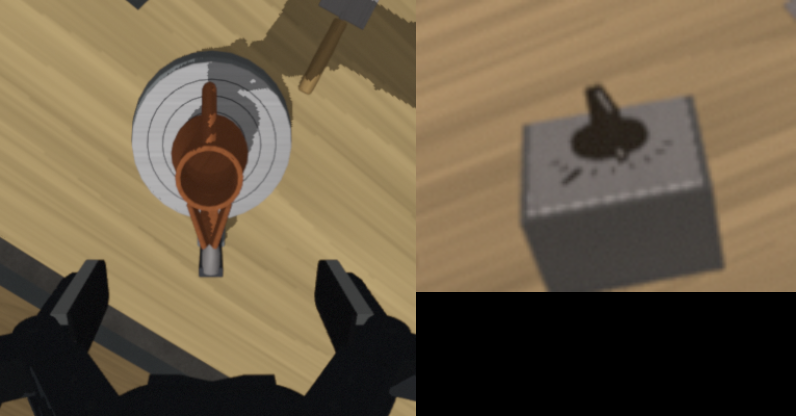

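Jug stands on the wheel, spout in line with the cone (rim at panel (209,178), cone base at (210,265)). Console dial in the scene: disc at panel (610,138), bar up-left, nose at the low right (621,155). Next I compute the residual jug error and the dial geometry.

```bash
cat >> h.py <<'E'
psi=np.radians(-12.1); C=np.array([471.1,-260.3,0.])
ux=np.array([np.cos(psi),np.sin(psi),0]); uy=np.array([-ux[1],ux[0],0]); a35=np.radians(35)
N=-np.sin(a35)*ux+np.cos(a35)*np.array([0,0,1]); UP=np.cos(a35)*ux+np.sin(a35)*np.array([0,0,1])
F0=C+np.array([0,0,97.5])
def onface(d,u,v,h):
    o,r=ray(d,u,v); t=((F0+h*N-o)@N)/(r@N); q=o+r*t-F0; return np.array([q@UP,-(q@uy)])  # (up slope, right seen looking at the face)
def dialang(v): return 1.2+np.arctan2(v[1],v[0])
E
python3 - <<'E'
from h import *
w=load('w5.png'); print('jug',onz(w,120+209/1.04,60+178/1.04,220),onz(w,120+209/1.04,60+88/1.04,190))
t=load('top0.png'); s=load('scene0.png'); s2=load('s2.png')
for n,im in (('top',t['image']),('scene',s2['image'])):
    d=t if n=='top' else s2; g=im.astype(int).sum(2); x,y=map(int,proj(d,F0)); b=np.zeros(g.shape,np.uint8); b[y-32:y+32,x-32:x+32]=(g[y-32:y+32,x-32:x+32]<130)
    print(n,(x,y),b.sum())
x0,y0=map(int,proj(s2,[471,-260,100])); f=lambda X,Y:(x0-65+(X-416)*130/380,y0-50+Y*100/292)
cc=lambda x,y:(340+x*.28,213+(y-300)*.28)
D=onface(t,*cc(172,480),9);D2=onface(s2,*f(610,139),9); M=onface(t,*cc(232,431),0);M2=onface(s2,*f(571,177),0)
print('disc top',D,'scene',D2,'mark',M,M2, np.linalg.norm(M-D),'markang',dialang(M-D),dialang(M2-D2))
n1=onface(t,*cc(174,437),5);n2=onface(s2,*f(621,155),5); print('nose',n1,dialang(n1-D),n2,dialang(n2-D2))
# bar end (outer end bottom) top view at h=47
E
```

```text
jug [630.51103041 -39.22823023 220.        ] [577.52864939 -79.76506069 190.        ]
top (389, 258) 567
scene (235, 248) 290
disc top [-11.41230021   0.18642844] scene [ 0.76228905 -3.41811566] mark [35.40986116 34.52059812] [38.1997864  31.64082365] 58.06160524126799 markang 1.8327199186344012 1.9526006185493618
nose [22.37827747 -6.57254531] 1.0025800193076768 [ 26.12236232 -10.32408022] 0.9341303926185749
```

```bash
cat >> h.py <<'E'
Dc=np.array([-11.,0.])
def G(h): return F0+Dc[0]*UP-Dc[1]*uy+h*N
def Rt(th):
    b=np.cos(th-1.2)*UP-np.sin(th-1.2)*uy; x=-b; z=-N; return R.from_matrix(np.c_[x,np.cross(z,x),z])
def need(h,th):  # TCP goes h-8 along axis so that grasp point is h out
    st=read_state(); r=R.from_quat(st['ee_rot']); p=st['position']
    return r.inv().apply(G(h-8)-p)/10, np.degrees((r.inv()*Rt(th)).as_rotvec())
E
python3 - <<'E'
from h import *
print(G(38),Rt(.95).as_matrix().round(3),need(158,.95)); print(G(150),Rt(.95).as_quat())
E
```

```text
[ 440.97784536 -253.84236959  122.31843688] [[-0.828  0.005  0.561]
 [-0.076  0.99  -0.12 ]
 [-0.556 -0.142 -0.819]] (array([32.22686594, -0.79399431, 14.61568733]), array([ 18.84548015, -30.29610133,  34.07338791]))
[ 378.16450182 -240.37635554  214.06346584] [-0.01850818  0.95353735 -0.0687276   0.29274647]
```

>>> servo_tool(
  rows=[
    [1,3.8,-0.37,2.34,0,0,0],
    [1,3.8,-0.37,2.34,0,0,0],
    [1,3.8,-0.37,2.34,0,0,0],
    [1,3.8,-0.37,2.34,0,0,0],
    [1,3.8,-0.37,2.34,0,0,0],
    [1,3.8,-0.37,2.34,0,0,0],
    [1,3.8,-0.37,2.34,0,0,0],
    [1,3.8,-0.37,2.34,0,0,0],
    [1,0,0,0,0,0,0],
    [1,0,0,0,0,0,0],
  ],
)

```text
clock: 13.0
position: [405.5, -247.0, 172.5]
ee_rot: [-0.32, 0.947, 0.001, -0.001]
contact_force: [0.9, -0.1, 0.4]
gripper_width: 85.1
```

>>> servo_tool(
  rows=[
    [1,0,0,0,2.69,-4.33,4.87],
    [1,0,0,0,2.69,-4.33,4.87],
    [1,0,0,0,2.69,-4.33,4.87],
    [1,0,0,0,2.69,-4.33,4.87],
    [1,0,0,0,2.69,-4.33,4.87],
    [1,0,0,0,2.69,-4.33,4.87],
    [1,0,0,0,2.69,-4.33,4.87],
    [1,0,0,0,0,0,0],
    [1,0,0,0,0,0,0],
    [1,0,0,0,0,0,0],
  ],
)

```text
clock: 14.0
position: [408.2, -250.8, 177.3]
ee_rot: [-0.021, 0.953, -0.065, 0.295]
contact_force: [0.4, -0.4, 0.1]
gripper_width: 85.5
```

```bash
python3 - <<'E'
from h import *
st=read_state(); print(st['clock'],st['position'],st['joints'],need(108,.95))
w=snap('wrist','w6.png'); print(proj(w,G(0)),proj(w,G(9)),proj(w,G(47)))
E
```

```text
14.0 [ 408.19986326 -250.80819448  177.27687229] [-0.22372574  0.01102912 -0.78682017 -0.10736794 -0.15975097 -1.20276379] (array([0.36360257, 0.49485452, 0.17893365]), array([0.49706024, 0.32689206, 0.10244472]))
(np.float64(328.2668030904626), np.float64(240.80209719421023)) (np.float64(328.5550324075418), np.float64(244.96964806798906)) (np.float64(330.03883547332646), np.float64(266.439656413509))
```

View pics/w6.png

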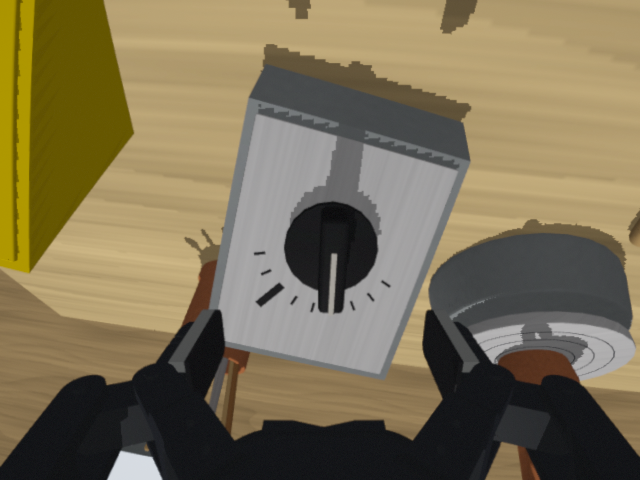

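The wrist view shows the dial disc at (331,247), nose at image-bottom (331,310) and long mark at (270,294). Grey console confirmed. Joint 5 is at its limit (-0.16), so I fit a small kinematic model to check that the grip pose is feasible.

```bash
cat > k.py <<'E'
from h import *
from scipy.optimize import least_squares
S=[((-1.0414,.38548,.00674,-.0004,-1.19401,-.25859),(167.07,-601.72,241.32)),((.77415,.39919,.1784,0,-1.35094,-2.14274),(562.79,326.77,302.02)),
((.77291,.41632,.19878,-.0013,-1.35444,-2.11639),(569.42,332.67,299.31)),((.19894,.36574,.12272,-.0002,-1.32846,-1.11663),(630.75,-35.8,299.91)),
((.19508,.34417,.24066,-.0004,-1.46501,-1.1129),(630.16,-38.25,362.02)),((-.22372574,.01102912,-.78682017,-.10736794,-.15975097,-1.20276379),(408.2,-250.81,177.28))]
def fk(q,k,sg):
    a,L1,L2,h,T,off=k; q1,q2,q3,q4,q5,q6=q; f=q2-q3
    W=np.array([a+L1*np.sin(q2)+L2*np.cos(f),off,h+L1*np.cos(q2)-L2*np.sin(f)])
    # forearm frame: x along forearm; tool z starts along forearm then bends by -q5 downwards
    M=R.from_euler('z',q1)*R.from_euler('y',f)*R.from_euler('x',sg*q4)*R.from_euler('y',-q5)  # tool z = x axis of M
    A=M*R.from_matrix([[0,0,1],[0,1,0],[-1,0,0]])*R.from_euler('z',q6+K6)
    p=R.from_euler('z',q1).apply(W)+A.apply([0,0,T]); return p,A
K6=0
if 1:
    best=None
    for sg in(1,-1):
        s=least_squares(lambda k:np.concatenate([fk(q,k,sg)[0]-p for q,p in S]),[100,450,450,400,200,-160],x_scale=100)
        if best is None or s.cost<best[0].cost: best=(s,sg)
    kk,SG=best[0].x,best[1]
E
python3 - <<'E'
import k; from k import *
print(kk.round(1),SG,best[0].cost)
q,_=S[-1]
# find q6 convention
r=R.from_quat(read_state()['ee_rot'])
for s6 in(1,-1):
  A=fk(list(q[:5])+[0],kk,SG)[1]; print('tool vs model rotvec (deg)',np.degrees((A.inv()*r).as_rotvec()),np.degrees(q[5]))
A=fk(list(S[0][0][:5])+[0],kk,SG)[1]; print(np.degrees((A.inv()*R.from_quat([-1.34909089e-01,9.90857476e-01,9.82748857e-04,-1.85689690e-04])).as_rotvec()))
E
```

```text
[   4.5  537.7  427.6  151.2  250.9 -159.5] -1 2.6566842416716616
tool vs model rotvec (deg) [ 1.15302098e-03  3.93467529e-02 -2.10494274e+01] -68.91328891815925
tool vs model rotvec (deg) [ 1.15302098e-03  3.93467529e-02 -2.10494274e+01] -68.91328891815925
[-2.08645516e-03 -1.31078636e-03 -7.51830140e+01]
```

```bash
cat >> k.py <<'E'
LO=np.array([-3.14,-1.21,-1.07,-3.16,-2.99,-3.1]);HI=np.array([3.14,2.06,1.41,2.05,-.16,3.1])
def FK(q): 
    p,A=fk(list(q[:5])+[0],kk,SG); return p,A*R.from_euler('z',-np.pi/2-q[5]-K6)
def IK(p,r,q0):
    f=lambda q:np.concatenate([(FK(q)[0]-p)/100,(FK(q)[1].inv()*r).as_rotvec()])
    s=least_squares(f,np.clip(q0,LO+.01,HI-.01),bounds=(LO,HI)); e=f(s.x); return s.x,np.linalg.norm(e[:3])*100,np.degrees(np.linalg.norm(e[3:]))
E
python3 - <<'E'
from k import *
w=load('w6.png'); D=onface(w,331,247,9);M=onface(w,270,294,0);n=onface(w,331,308,9); print('disc',D,'mark',M,dialang(M-D),np.linalg.norm(M-D),'nose',n,dialang(n-D))
q0=np.array(S[-1][0])
for flip in(0,1):
  for h in (60,38):
   for th in(.95,1.2,1.5,1.8):
    r=Rt(th)*R.from_euler('z',np.pi*flip); b=min((IK(G(h-8),r,[q0[0],q0[1]+.2,-.5,j4,-.5,j6]) for j4 in(-.1,-2.5,1.5) for j6 in(-1.2,1.2)),key=lambda s:s[1]+s[2])
    print(flip,h,th,b[0].round(2),round(b[1],2),round(b[2],2))
E
```

```text
disc [-9.99403973 -1.98589878] mark [39.93604565 31.42154626] 1.7896746045461107 60.075542535530964 nose [ 35.36697621 -13.9850525 ] 0.9413975153425389
0 60 0.95 [-0.2   0.14 -0.75  0.05 -0.16 -1.38] 1.83 4.91
0 60 1.2 [-0.2   0.14 -0.75  0.05 -0.16 -1.63] 1.83 4.91
0 60 1.5 [-0.2   0.14 -0.75  0.05 -0.16 -1.93] 1.83 4.91
0 60 1.8 [-0.2   0.14 -0.75  0.05 -0.16 -2.23] 1.83 4.91
0 38 0.95 [-0.2   0.2  -0.84 -3.16 -0.16  1.83] 1.58 4.36
0 38 1.2 [-0.2   0.2  -0.84 -3.16 -0.16  1.58] 1.58 4.36
0 38 1.5 [-0.2   0.2  -0.84 -3.16 -0.16  1.28] 1.58 4.36
0 38 1.8 [-0.2   0.2  -0.84 -3.16 -0.16  0.98] 1.58 4.36
1 60 0.95 [-0.2   0.14 -0.75  0.05 -0.16  1.76] 1.83 4.91
1 60 1.2 [-0.2   0.14 -0.75  0.05 -0.16  1.51] 1.83 4.91
1 60 1.5 [-0.2   0.14 -0.75  0.05 -0.16  1.21] 1.83 4.91
1 60 1.8 [-0.2   0.14 -0.75  0.05 -0.16  0.91] 1.83 4.91
1 38 0.95 [-0.2   0.2  -0.84 -3.16 -0.16 -1.31] 1.58 4.36
1 38 1.2 [-0.2   0.2  -0.84 -3.16 -0.16 -1.56] 1.58 4.36
1 38 1.5 [-0.2   0.2  -0.84 -3.16 -0.16 -1.86] 1.58 4.36
1 38 1.8 [-0.2   0.2  -0.84 -3.16 -0.16 -2.16] 1.58 4.36
```

```bash
cat >> k.py <<'E'
import h as H
H.Dc[:]=[-10.3,-1.5]
def tgt(h,th,dl):
    r=Rt(th)*R.from_euler('y',dl,degrees=True); return G(h)+8*r.apply([0,0,1]),r
def need2(h,th,dl):
    st=read_state(); r=R.from_quat(st['ee_rot']); p,rt=tgt(h,th,dl); return (r.inv().apply(p-st['position'])/10).round(2),np.degrees((r.inv()*rt).as_rotvec()).round(2)
E
python3 - <<'E'
from k import *
q0=np.array(S[-1][0])
for dl in (12,18):
  q=q0.copy(); q[4]=-.5; q[3]=0
  for h,th in ((110,.945),(70,.945),(40,.945),(40,1.2),(40,1.5),(40,1.8),(40,1.9),(110,1.8)):
    p,r=tgt(h,th,dl); s=IK(p,r,q); q=s[0]; print(dl,h,th,q.round(2),round(s[1],2),round(s[2],2))
for dl in (12,18): print(need2(110,.945,dl))
E
```

```text
12 110 0.945 [-0.16  0.03 -0.7   0.17 -0.44 -1.52] 0.0 0.0
12 70 0.945 [-0.16  0.13 -0.7   0.21 -0.35 -1.56] 0.0 0.0
12 40 0.945 [-0.16  0.2  -0.69  0.25 -0.29 -1.61] 0.0 0.0
12 40 1.2 [-0.2   0.21 -0.67  0.02 -0.29 -1.6 ] 0.0 0.0
12 40 1.5 [-0.24  0.21 -0.67 -0.25 -0.29 -1.6 ] 0.0 0.0
12 40 1.8 [-0.27  0.22 -0.67 -0.53 -0.29 -1.6 ] 0.0 0.0
12 40 1.9 [-0.28  0.23 -0.67 -0.62 -0.29 -1.59] 0.0 0.0
12 110 1.8 [-0.28  0.06 -0.68 -0.36 -0.43 -1.77] 0.0 0.0
18 110 0.945 [-0.15  0.05 -0.65  0.18 -0.58 -1.54] 0.0 0.0
18 70 0.945 [-0.15  0.15 -0.64  0.21 -0.49 -1.57] 0.0 0.0
18 40 0.945 [-0.15  0.22 -0.63  0.23 -0.43 -1.6 ] 0.0 0.0
18 40 1.2 [-0.2   0.23 -0.61  0.01 -0.43 -1.59] 0.0 0.0
18 40 1.5 [-0.25  0.24 -0.6  -0.25 -0.43 -1.59] 0.0 0.0
18 40 1.8 [-0.3   0.25 -0.61 -0.51 -0.43 -1.59] 0.0 0.0
18 40 1.9 [-0.32  0.25 -0.61 -0.6  -0.43 -1.59] 0.0 0.0
18 110 1.8 [-0.31  0.1  -0.62 -0.4  -0.56 -1.71] 0.0 0.0
(array([ 0.38,  0.62, -0.04]), array([ 0.52, 12.29, -0.17]))
(array([ 0.46,  0.62, -0.06]), array([ 0.53, 18.29, -0.14]))
```

>>> servo_tool(
  rows=[
    [1,0.42,0.62,0,0.5,7.6,0],
    [1,0,0,0,0,7.7,0],
    [1,0,0,0,0,0,0],
    [1,0,0,0,0,0,0],
  ],
)

```text
clock: 14.45
position: [404.0, -247.1, 173.4]
ee_rot: [-0.013, 0.98, -0.065, 0.189]
contact_force: [-0.2, -0.8, -0.3]
gripper_width: 85.5
```

```bash
python3 - <<'E'
from k import *
print(need2(110,.945,15),need2(42,.945,15),read_state()['joints'].round(3))
E
```

```text
(array([-0.04,  0.2 , -0.1 ]), array([ 0.71,  2.77, -0.2 ])) (array([-1.49,  0.12,  6.55]), array([ 0.71,  2.77, -0.2 ])) [-0.173  0.035 -0.775  0.159 -0.366 -1.509]
```

>>> servo_tool(
  rows=[
    [1,0,0.2,-0.1,0.7,2.7,0],
    [1,-0.35,0,1.3,0,0,0],
    [1,-0.35,0,1.3,0,0,0],
    [1,0,0,0,0,0,0],
    [1,0,0,0,0,0,0],
  ],
)

```text
clock: 14.95
position: [417.1, -248.5, 151.6]
ee_rot: [-0.009, 0.984, -0.071, 0.165]
contact_force: [0.4, -0.3, 1.3]
gripper_width: 85.6
```

```bash
python3 - <<'E'
from k import *
print(need2(42,.945,15),read_state()['joints'].round(3))
w=snap('wrist','w7.png'); print(proj(w,G(9)),proj(w,G(47)))
cv2.imwrite('pics/w7c.png',w['image'][100:440,120:540,::-1])
E
```

```text
(array([-1.29,  0.03,  3.98]), array([ 0.  , -0.11, -0.25])) [-0.161  0.1   -0.791  0.254 -0.338 -1.616]
(np.float64(322.85464036608494), np.float64(299.1509301213643)) (np.float64(322.65202283516123), np.float64(315.09280124720584))
```

View pics/w7c.png

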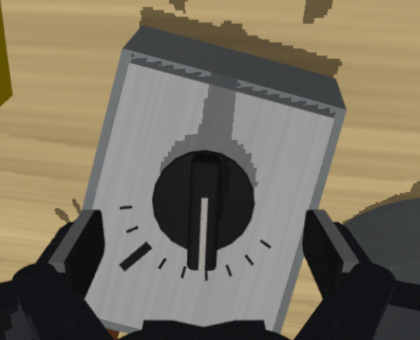

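Disc at full-image (323,300), exactly as predicted, with the bar vertical between the fingers. The tick count puts the nose at ≈0.9. Descending and gripping.

>>> servo_tool(
  rows=[
    [1,-0.5,0,1.4,0,0,0],
    [1,-0.4,0,1.3,0,0,0],
    [1,-0.39,0,1.2,0,0,0],
    [1,0,0,0,0,0,0],
    [1,0,0,0,0,0,0],
  ],
)

```text
clock: 15.5
position: [442.3, -253.3, 120.0]
ee_rot: [-0.01, 0.984, -0.072, 0.165]
contact_force: [0.3, -0.3, 0.1]
gripper_width: 85.5
```

```bash
python3 - <<'E'
from k import *
print(need2(41,.93,15),read_state()['joints'].round(3),read_state()['contact_force'])
E
```

```text
(array([0.03, 0.04, 0.23]), array([ 0.19, -0.08, -1.06])) [-0.176  0.193 -0.817  0.364 -0.221 -1.717] [ 0.2662212  -0.3256142   0.09866024]
```

```bash
python3 - <<'E'
from k import *
st=read_state(); q=st['joints']; p,r=FK(q); print(p-st['position'],np.degrees((r.inv()*R.from_quat(st['ee_rot'])).as_rotvec()))
for dl in (15,20,25):
  qq=q.copy()
  for th in (.93,1.2,1.5,1.8,1.9):
    P,rr=tgt(43,th,dl); s=IK(P,rr,qq); qq=s[0]; print(dl,th,qq.round(2),round(s[1],2),round(s[2],2))
E
```

```text
[-58.59297418   2.91521303 -37.80399431] [ 7.65320970e-15  6.36110936e-15 -3.37933935e-15]
15 0.93 [-0.16  0.2  -0.66  0.25 -0.37 -1.6 ] 0.0 0.0
15 1.2 [-0.2   0.21 -0.64  0.01 -0.37 -1.59] 0.0 0.0
15 1.5 [-0.24  0.22 -0.64 -0.25 -0.37 -1.6 ] 0.0 0.0
15 1.8 [-0.29  0.23 -0.64 -0.51 -0.37 -1.6 ] 0.0 0.0
15 1.9 [-0.3   0.23 -0.64 -0.6  -0.36 -1.6 ] 0.0 0.0
20 0.93 [-0.14  0.22 -0.62  0.24 -0.48 -1.59] 0.0 0.0
20 1.2 [-0.2   0.23 -0.59  0.01 -0.49 -1.59] 0.0 0.0
20 1.5 [-0.26  0.24 -0.58 -0.24 -0.49 -1.59] 0.0 0.0
20 1.8 [-0.31  0.25 -0.59 -0.5  -0.48 -1.59] 0.0 0.0
20 1.9 [-0.33  0.26 -0.59 -0.59 -0.48 -1.59] 0.0 0.0
25 0.93 [-0.14  0.24 -0.57  0.23 -0.59 -1.59] 0.0 0.0
25 1.2 [-0.2   0.25 -0.54  0.   -0.6  -1.59] 0.0 0.0
25 1.5 [-0.27  0.27 -0.53 -0.24 -0.6  -1.59] 0.0 0.0
25 1.8 [-0.33  0.28 -0.53 -0.49 -0.6  -1.59] 0.0 0.0
25 1.9 [-0.35  0.29 -0.54 -0.58 -0.6  -1.59] 0.0 0.0
```

```bash
python3 - <<'E'
s=open('k.py').read()
s=s.replace("a,L1,L2,h,T,off=k","a,L1,L2,h,T,off,e=k").replace("L2*np.cos(f),off","L2*np.cos(f)+e*np.sin(f),off").replace("L2*np.sin(f)])","L2*np.sin(f)+e*np.cos(f)])").replace("200,-160]","200,-160,0]")
s=s.replace("(408.2,-250.81,177.28))]","(408.2,-250.81,177.28)),((-.161,.1,-.791,.254,-.338,-1.616),(417.1,-248.5,151.6)),((-.176,.193,-.817,.364,-.221,-1.717),(442.3,-253.3,120.0))]")
open('k.py','w').write(s)
E
python3 - <<'E'
from k import *
print(kk.round(1),best[0].cost)
q=read_state()['joints']
for dl in (15,20,25):
  qq=q.copy()
  for th in (.93,1.2,1.5,1.8,1.9):
    P,rr=tgt(43,th,dl); s=IK(P,rr,qq); qq=s[0]; print(dl,th,qq.round(2),round(s[1],2),round(s[2],2))
print(need2(41,.93,22))
E
```

```text
[ 114.7  486.8  321.2   -1.8  128.6 -160.6   55.3] 448.36962499255367
15 0.93 [-0.18  0.2  -0.78  0.34 -0.25 -1.67] 0.0 0.0
15 1.2 [-0.2   0.2  -0.77  0.02 -0.25 -1.6 ] 0.0 0.0
15 1.5 [-0.22  0.21 -0.77 -0.33 -0.25 -1.54] 0.0 0.0
15 1.8 [-0.24  0.21 -0.77 -0.68 -0.25 -1.47] 0.0 0.0
15 1.9 [-0.24  0.21 -0.78 -0.8  -0.25 -1.44] 0.0 0.0
20 0.93 [-0.17  0.21 -0.76  0.3  -0.35 -1.64] 0.0 0.0
20 1.2 [-0.2   0.21 -0.74  0.01 -0.35 -1.59] 0.0 0.0
20 1.5 [-0.22  0.22 -0.74 -0.31 -0.35 -1.55] 0.0 0.0
20 1.8 [-0.25  0.23 -0.74 -0.63 -0.35 -1.5 ] 0.0 0.0
20 1.9 [-0.26  0.23 -0.75 -0.74 -0.36 -1.49] 0.0 0.0
25 0.93 [-0.17  0.22 -0.73  0.28 -0.45 -1.62] 0.0 0.0
25 1.2 [-0.2   0.23 -0.71  0.01 -0.46 -1.59] 0.0 0.0
25 1.5 [-0.23  0.24 -0.71 -0.3  -0.46 -1.56] 0.0 0.0
25 1.8 [-0.26  0.24 -0.71 -0.6  -0.46 -1.52] 0.0 0.0
25 1.9 [-0.27  0.24 -0.72 -0.71 -0.46 -1.51] 0.0 0.0
(array([0.12, 0.04, 0.23]), array([ 0.25,  6.92, -1.05]))
```

>>> servo_tool(
  rows=[
    [1,0.1,0,0.2,0.2,6.9,-1],
    [1,0,0,0,0,0,0],
    [1,0,0,0,0,0,0],
    [1,0,0,0,0,0,0],
  ],
)

```text
clock: 15.9
position: [441.5, -253.4, 117.5]
ee_rot: [-0.014, 0.992, -0.075, 0.105]
contact_force: [-0.2, 0.7, -0.6]
gripper_width: 85.6
```

```bash
python3 - <<'E'
from k import *
print(need2(41,.93,22),read_state()['joints'].round(3),read_state()['contact_force'])
E
```

```text
(array([-0.04,  0.01,  0.01]), array([ 0.07,  0.07, -0.05])) [-0.148  0.224 -0.728  0.294 -0.4   -1.654] [-0.2479389   0.67496502 -0.60232397]
```

>>> servo_tool(
  rows=[
    [0,0,0,0,0,0,0],
    [0,0,0,0,0,0,0],
    [0,0,0,0,0,0,0],
    [0,0,0,0,0,0,0],
    [0,0,0,0,0,0,0],
    [0,0,0,0,0,0,0],
    [0,0,0,0,0,0,0],
    [0,0,0,0,0,0,0],
    [0,0,0,0,0,0,0],
    [0,0,0,0,0,0,0],
  ],
)

```text
clock: 16.9
position: [442.1, -253.7, 117.5]
ee_rot: [-0.014, 0.992, -0.075, 0.105]
contact_force: [-1.4, -1.0, 2.9]
gripper_width: 14.9
```

```bash
python3 - <<'E'
from k import *
st=read_state();print(need2(41,.93,22),need2(41,.9,22)[1],st['joints'].round(3),st['contact_force'],st['position'],st['ee_rot'])
r=R.from_quat(st['ee_rot']); 
# rotate whole tool about dial axis (through G, along -N = clockwise) by 0.88
ax=-N; 
for n in (8,):
  step=R.from_rotvec(ax*.88/n); g=G(0); p=st['position']; p2=g+step.apply(p-g); r2=step*r
  print('per row: shift tool cm',r.inv().apply(p2-p)/10,'turn deg',np.degrees((r.inv()*r2).as_rotvec()))
print('N in tool',r.inv().apply(N))
E
```

```text
(array([ 0.03,  0.04, -0.01]), array([ 0.05, -0.02, -0.03])) [ 0.69 -0.02 -1.62] [-0.148  0.226 -0.725  0.295 -0.403 -1.654] [-1.41293498 -1.04699699  2.89162215] [ 442.14757565 -253.6792973   117.51000743] [-0.01364049  0.99156618 -0.07524191  0.10463793]
per row: shift tool cm [0.00229894 0.0304023  0.00094929] turn deg [-2.36279786e+00 -3.77075363e-03  5.84286992e+00]
N in tool [ 3.74896384e-01  5.98291510e-04 -9.27066526e-01]
```

>>> servo_tool(
  rows=[
    [0,0,0.03,0,-2.34,0,5.78],
    [0,0,0.03,0,-2.34,0,5.78],
    [0,0,0.03,0,-2.34,0,5.78],
    [0,0,0.03,0,-2.34,0,5.78],
    [0,0,0.03,0,-2.34,0,5.78],
    [0,0,0.03,0,-2.34,0,5.78],
    [0,0,0.03,0,-2.34,0,5.78],
    [0,0,0.03,0,-2.34,0,5.78],
    [0,0,0,0,0,0,0],
    [0,0,0,0,0,0,0],
    [0,0,0,0,0,0,0],
  ],
)

```text
clock: 18.0
position: [443.0, -251.3, 117.8]
ee_rot: [0.358, 0.917, 0.129, 0.122]
contact_force: [-3.2, 0.5, 5.5]
gripper_width: 14.8
```

```bash
python3 - <<'E'
from k import *
st=read_state();print(need2(41,1.8,22),st['joints'].round(3),st['contact_force'],st['gripper_width'])
w=snap('wrist','w8.png'); cv2.imwrite('pics/w8c.png',w['image'][100:440,120:540,::-1])
E
```

```text
(array([0.05, 0.01, 0.  ]), array([ 0.04, -0.03,  0.08])) [-0.372  0.271 -0.419 -0.42  -0.673 -1.639] [-3.20694943  0.51501226  5.52339493] 14.830798281873836
```

View pics/w8c.png

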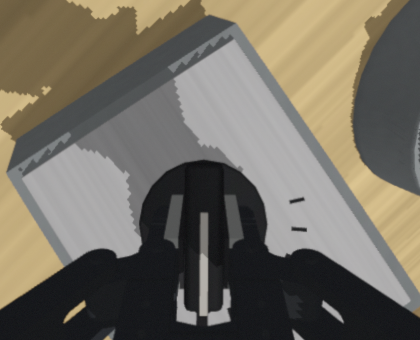

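Gripped and turned; nose in line with the tool at the model's 1.80. Releasing and backing out along the face normal.

>>> servo_tool(
  rows=[
    [0.3,0,0,0,0,0,0],
    [0.7,0,0,0,0,0,0],
    [1,0,0,0,0,0,0],
    [1,0,0,0,0,0,0],
    [1,0,0,0,0,0,0],
    [1,0.4,0,-1,0,0,0],
    [1,0.8,0,-2,0,0,0],
    [1,0.8,0,-2,0,0,0],
    [1,0.8,0,-2,0,0,0],
    [1,0,0,0,0,0,0],
    [1,0,0,0,0,0,0],
  ],
)

```text
clock: 19.15
position: [400.8, -242.6, 180.1]
ee_rot: [0.359, 0.916, 0.13, 0.123]
contact_force: [-0.2, -0.3, 0.2]
gripper_width: 85.4
```

```bash
python3 - <<'E'
from k import *
st=read_state(); print(st['clock'],st['position'],st['contact_force'],st['gripper_width'])
w=snap('wrist','w9.png'); s=snap('scene','s9.png'); t=snap('top','t9.png')
print('G9 px',proj(w,G(9)),'mark1.8 px',proj(w,G(0)+58*(np.cos(.6)*UP-np.sin(.6)*uy)),'nose@1.8 h9 px',proj(w,G(9)+32*(np.cos(.6)*UP-np.sin(.6)*uy)))
a=s['image'][:,:,::-1]; x,y=map(int,proj(s,[629,-38,130])); c=cv2.resize(a[y-60:y+60,x-50:x+50],(340,408))
cv2.imwrite('pics/m9.png',np.hstack([cv2.resize(w['image'][70:440,120:540,::-1],(460,408)),c]))
E
```

```text
19.15 [ 400.7952262  -242.57154303  180.12109129] [-0.18553751 -0.31391097  0.22859873] 85.36132073845377
G9 px (np.float64(321.75449778531197), np.float64(303.88257880606966)) mark1.8 px (np.float64(321.92620783181144), np.float64(381.32419189760026)) nose@1.8 h9 px (np.float64(321.8370917555352), np.float64(348.813939382799))
```

View pics/m9.png

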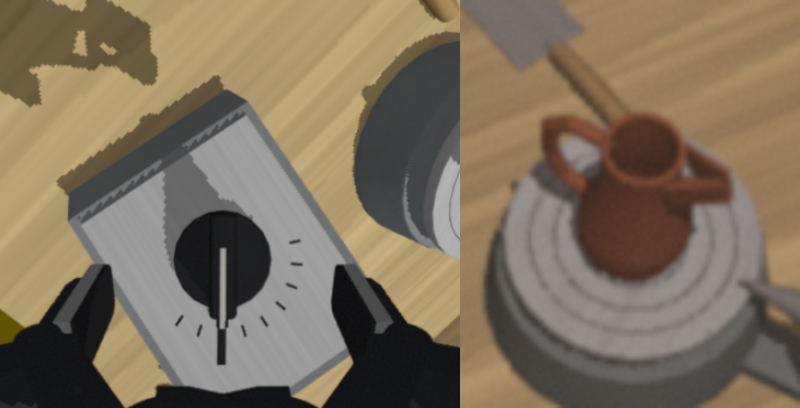

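The pointer's white line (222,250→328) runs straight into the long mark at (221,345). The jug stands upright with its spout towards the cone. Handing in.

```bash
python3 - <<'E'
from h import *
a,b=load('top0.png')['image'].astype(int),load('t9.png')['image'].astype(int); D=np.abs(a-b).max(2)
for n,(x,y) in dict(beaker=(208,272),spatula=(295,280),pot=(437,185)).items(): print(n,'changed px',(D[y-15:y+15,x-15:x+15]>60).sum())
print(job_done())
E
```

```text
beaker changed px 0
spatula changed px 0
pot changed px 0
the job is handed in; nothing more can be done
None
```

The job is done and handed in. The jug stands upright in the middle of the wheel with its spout facing the steel pointer, and the speed dial on the grey console is on the long mark. The last move ended at 19.15 s on the robot's clock, against the limit of 48 s.

- **Jug:** I gripped it by the neck and lowered it in 0.5–1.5 mm steps until it touched the head. Measured after release, its axis was within about 2 mm of the wheel's centre. It was set to the pointer direction I measured (37.4°), and other readings of that direction agreed within about 1°.
- **Dial:** I turned it from about 0.93 to 1.80 rad, let go and backed off. The last close view shows the pointer's white line running into the long mark to within about 1°.
- **Other things:** the beaker, spatula and tool pot showed no changed pixels in the top view from start to end. The last wrist force reading was below 0.4 N, with the gripper open and clear.
- **What disagreed:** joint 5 reached its limit when I aimed straight along the dial's axis, so I gripped the bar tilted 22° along its length. My kinematic model fitted poorly near there (up to about 6 cm off), so I used it only to judge the joint margin and steered by measured poses. My scene-view estimate of the dial centre was also about 12 mm off, so I used the close wrist view instead.

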